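Roll the treat tin onto the labelling band

TASK

The treat tin lies on its side on the white board: touching only its top, roll it along the board with your fingertips until it comes to rest over the orange band, lying lengthwise along it. Do not push it from the side, slide it along without rolling, or lift it off the board, and leave the jar and everything else where it is. Let go and move clear at the end.

Things in the scene. Friction and masses are not known exactly. Their poses are not given: they have to be found in the camera images.
- tin: closed cream tin lying on the board, green stripe, orange sticker: cylinder 90 mm across, 116 mm long, 0.27-0.53 kg. Origin at its centre, 55 mm above the table; x axis along the cylinder, z through the sticker (starts on top). Starts 110-180 mm to either side of the band. Pressed on top it rolls without slip, its top twice as fast as its centre; it soon stops by itself (slows 0.4 m/s per s)
- board: fixed flat white board, 260 mm along its x, 500 mm along its y, 10 mm thick. Origin in the middle of its underside, on the table. The tin rolls along the board's y axis
- band (a point): middle of the orange band printed flat on the board's top, 10 mm above the table, axes as the board's. The band is 40 mm wide along y and crosses the board along x, showing beyond both ends of the tin
- jar: closed amber jar with a black lid standing on the board on the other side of the band from the tin, 66 mm in diameter, 105 mm high, 110 to 180 mm from the band's middle line. Origin at the centre of its foot. To be left alone
- tall_tin: another tin, standing upright on the table left of the board, 90 mm in diameter, 116 mm high; origin at the centre of its foot. To be left alone
- bowl: white bowl, 140 mm in diameter, 55 mm high, on the table right of the board; origin at the centre of its foot. To be left alone
- spatula: spatula lying flat on the table to the left, beyond the standing tin; origin on its underside. To be left alone
- label_roll: roll of paper labels lying flat on the table right of the board, 90 mm in diameter, 35 mm high; origin at the centre of its underside. To be left alone
Mind the look-alikes: they are no part of the job. What is shaped like the tin but blue is not meant.

How it is judged:
On the way:
1. the tin has rolled through about a quarter turn or more (it did not just slide) (angle between tin's own z axis and vertical above 1.5 rad), for 0.02 s.
At the end, for the whole second after the job is handed in: The tin lies at rest on the board with its centre above the orange band (within 20 mm of its middle line, and within 70 mm of the board's middle along the band), its axis within 0.25 rad of the band's direction, and the other things are within 15 mm of where they stood (y of tin in the frame of board between -0.02 and 0.02 m and x of tin in the frame of board between -0.07 and 0.07 m and z of tin in the frame of board between 0.049 and 0.061 m and angle between the x axis of tin and the x axis of board, either way round below 0.25 rad and linear speed of tin below 0.01 m/s and distance of each of jar, tall_tin, bowl, spatula, label_roll from where it was at the start of the episode below 0.015 m); the robot touches nothing.
It fails at once if the tin is lifted off the board (10 mm or more) (height (world z) of tin above 0.065 m).
It fails at once if the tin is tipped out of its lying position (angle between tin's own x axis and vertical below 1.3 rad).
It fails at once if the tin is pushed from the side: fingers touch it low down rather than on its top (contact force between the fingers and tin above 0.5 N and height (world z) of the grasp point below 0.085 m).
It fails at once if another thing is pushed away (distance of any of jar, tall_tin, bowl, spatula, label_roll from where it was at the start of the episode above 0.015 m).
It also fails if it takes over 51 s, if anything falls off the work surface, if the arm or the gripper's body presses on something with over 40 N, if the wrist force passes 120 N, or if a joint passes its speed limit or range.

ROBOT

A 7-joint arm with a two-finger parallel gripper is mounted at the origin on the work surface. World frame = base frame: x ahead of the robot, y to its left, z up, the work surface at z = 0. Lengths are in m, angles in rad, forces in N, time in s.
With the tool pointing down it reaches from about 0.4 to 0.85 m from the base axis. Payload 4.5 kg.
Tool frame: the origin (TCP) lies at the very end of the fingers, on their centre line; the grasp point (between the pads) lies 19 mm behind it (tcp_to_grasp is the z of the grasp point in the tool frame, in m); z points along the fingers, y is the line along which they close (so a half turn about z gives the same grasp; the last joint's range is limited). The gripper opens to 88 mm and grips with 3 to 60 N. Pads are 18 mm wide; open, the fingers measure 123 mm over their backs; the gripper's body (75 mm by 187 mm) begins 45 mm behind the grasp point.
Start: joints at [1.174, 0.689, -0.195, 1.565, 0.157, 0.902, -0.215], TCP at [0.261, -0.568, 0.239] pointing down, gripper open.
Joint ranges: [-3.01, 3.01], [-0.46, 2.08], [-1.47, 1.51], [0.13, 2.56], [-1, 4.14], [0.04, 2.09], [-2.66, 2.66]. Speed limits (rad/s): [2.57, 2.57, 3.14, 3.14, 3.14, 3.14, 3.14].

INTERFACE

Orientations are given as a unit quaternion [x, y, z, w].
In Python, from plant import * gives the robot as it stands. The module is installed in compiled form; this text tells all that it offers.
- The arm moves only by the shell command python3 -m jog 'ROWS' [OPENING] [FORCE]. ROWS is JSON, a list that holds one entry, the list of rows, each a list of 6 numbers: the shift along the tool's x, y, z in m, then the turn, a rotation vector about the tool's x, y, z in rad. In form: [[[dx, dy, dz, ax, ay, az], ...]]. A call has 1 to 12 rows; each row shifts and turns the commanded pose from where the row before left it, along the tool's axes as they then stand; what a row does not reach is not made up. A row lasts 1/8 s, in which the tool goes at most 62.5 mm and 10.7 degrees, less where a joint would pass 70% of its speed; a pose out of reach is approached as far as the arm can. A call with a gripper value outside its range is refused whole. OPENING is the finger opening in m, from 0 to 0.0881, set as the call begins (- or left out, the last holds). The fingers move at their own pace and stop on an object; FORCE is the grip in N (left out, the last holds). Time passes only in rows, so rows that do not move let the fingers close. It gives the time, the measured TCP pose, the force, the opening and the grip force at its end, in the units of the state.
- get_state(): the state, without advancing time (a new reading comes with each control period).
- snapshot(name): name is "side" or "top" or "wrist"; returns a dict with "frame" (400x640x3 uint8, red, green, blue), "mtx" (3x3 intrinsics, pixels), "D" ([k1, k2, p1, p2, k3] as OpenCV has them; the pictures are not rectified), "xyz" and "orientation" of the camera in the world; the wrist camera has in their place "mount" (4x4, takes a point from camera to tool coordinates, whose origin is the TCP and whose axes are the flange's). Camera axes: x right, y down, z forward; pixel columns grow to the right and rows downward; lengths in m; the calibration is good to about 2 mm. A picture is of the moment at which its call begins: read the wrist's pose just before it. There is no depth.
- finish_job(): hands the job in; it is judged then, once.
The state is a dict: "clock": time; "q": joint angles; "qd": joint speeds; "joint_torque": joint torques, N m; "tool_pos": TCP position; "eef_rot": TCP orientation; "contact_force": force on the tool from outside, world axes, zero at the start; "moment": the same for the moment, N m; "opening": opening from 0.0 (shut) to 1.0 (fully open); "finger_force": force on a finger pad.
Only numpy, scipy, OpenCV 4.12 (cv2) and the standard library are available. Lean on these libraries where they do the work, as an engineer would, in place of code of your own. Each camera call takes 0.05 s, during which the arm holds its last target. There are 200 camera calls.

## Working session

There is one attempt and no reset: what is moved stays moved. The work goes in short steps, Python scripts to look and compute and a shell command to move; the robot and the scene stay as the last step left them, time stands still between calls to the robot, and variables do not carry over. Pictures are saved under pics/ and viewed, at most 10 in all, crops included, and the job is handed in when it is done.

```bash
mkdir -p pics; cat > h.py <<'E'
import numpy as np,cv2
from plant import *
from scipy.spatial.transform import Rotation as R
def cam(s):
    return np.array(s["mtx"]),np.array(s["D"]),np.array(s["xyz"]),R.from_quat(s["orientation"]) if np.shape(s["orientation"])==(4,) else R.from_matrix(s["orientation"])
def px2w(s,uv,z):
    K,D,t,r=cam(s)
    p=cv2.undistortPoints(np.array(uv,float).reshape(-1,1,2),K,D).reshape(-1,2)
    d=r.apply(np.c_[p,np.ones(len(p))]); return t+d*((z-t[2])/d[:,2])[:,None]
E
python3 - <<'E'
from h import *
s=snapshot("top");cv2.imwrite("pics/top.png",s["frame"][:,:,::-1])
print(s["xyz"],s["orientation"])
import pickle;pickle.dump(s,open("top.pkl","wb"))
s=snapshot("side");cv2.imwrite("pics/side.png",s["frame"][:,:,::-1]);pickle.dump(s,open("side.pkl","wb"))
st=get_state();print(st["clock"],st["tool_pos"],st["eef_rot"],st["contact_force"])
E
```

```text
[0.11810322 0.01655635 1.76693755] [ 0.71244662 -0.69270585  0.07809311 -0.08049773]
0.1 [ 0.26071875 -0.56741533  0.23800159] [ 9.76882238e-01  2.13776623e-01 -2.32790002e-04 -7.71497038e-04] [ 0.09097913  0.32332878 -0.06822968]
```

View pics/top.png

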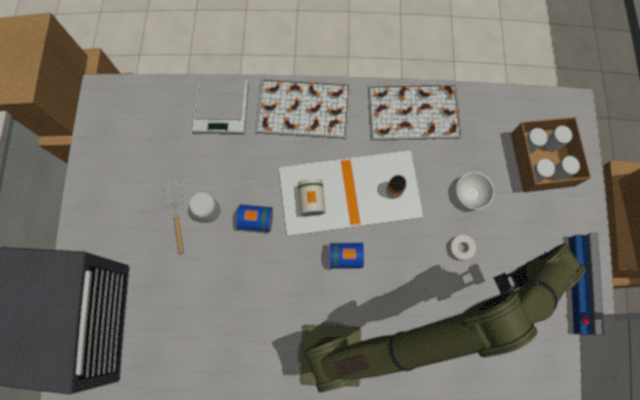

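View pics/side.png

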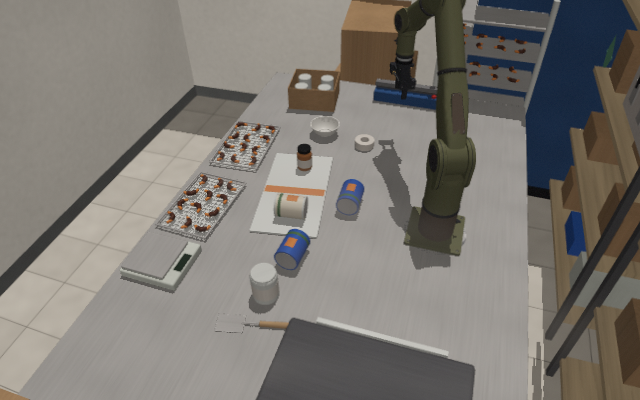

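The cream tin with the orange sticker lies on the white board at about (312,197) in the top view. The band is at (351,192) and the jar at (397,186). The look-alikes are two blue tins at (254,218) and (347,256) and the upright tin at (202,207). Only the cream one lies on the board with a sticker, so it is the one meant. I'll confirm that in an enlarged crop.

```bash
python3 - <<'E'
from h import *
import pickle
s=pickle.load(open("top.pkl","rb"))
f=s["frame"][140:280,265:435,::-1]
cv2.imwrite("pics/crop.png",cv2.resize(f,None,fx=4,fy=4,interpolation=cv2.INTER_CUBIC))
E
```

```text
(no output)
```

View pics/crop.png

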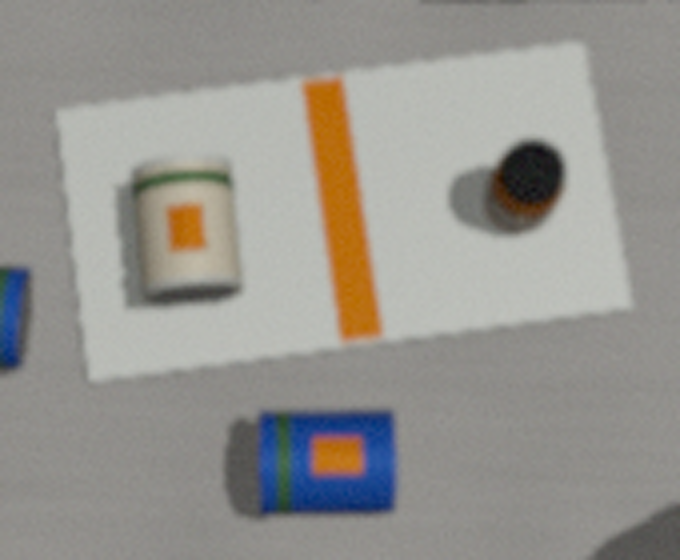

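The crop confirms the cream tin, with a green stripe and its sticker on top at crop (186,227). The band corners are at crop (304,82), (343,78), (382,336) and (341,340).

```bash
python3 - <<'E'
from h import *
import pickle
s=pickle.load(open("top.pkl","rb"))
W=lambda c,z: px2w(s,np.array(c)/4.+[264.6,139.6],z)[:,:2]
b=W([(57,110),(585,42),(633,308),(90,381)],.01);bd=W([(304,82),(343,78),(382,336),(341,340)],.01)
st=W([(186,227)],.1)[0]; 
ed=W([(133,165),(147,290),(232,160),(241,290)],.06)
j=W([(530,172)],.105)[0]
print("board",b.mean(0),np.linalg.norm(b-np.roll(b,-1,0),axis=1)); c=bd.mean(0)
y=(b[0]-b[1]+b[3]-b[2]);y/=np.linalg.norm(y);x=np.array([y[1],-y[0]])
print("y",y,"yaw",np.arctan2(x[1],x[0]),"band",c,"rel",[(round((p-c)@x,4),round((p-c)@y,4)) for p in (st,j,*ed,*bd)])
print("sticker",st,"tincentre edges",ed.mean(0))
for e in(ed[0]-ed[1],ed[2]-ed[3],bd[0]-bd[3],bd[1]-bd[2]):print(np.arctan2(e[1],e[0]))
t=get_state();r=R.from_quat(t["eef_rot"]);print(r.as_matrix().round(3))
print("tool delta to above sticker z.2",r.inv().apply(np.r_[st,.2]-t["tool_pos"]))
print("mount",np.array(snapshot("wrist")["mount"]).round(3))
E
```

```text
board [ 0.58736923 -0.057189  ] [0.4994864  0.25813644 0.49780486 0.25784448]
y [-0.16276604  0.98666469] yaw 0.16349342821043034 band [ 0.58800658 -0.05662365] rel [(np.float64(-0.0226), np.float64(0.1448)), (np.float64(-0.0152), np.float64(-0.1594)), (np.float64(0.051), np.float64(0.1844)), (np.float64(-0.0646), np.float64(0.1862)), (np.float64(0.0436), np.float64(0.0959)), (np.float64(-0.0758), np.float64(0.1039)), (np.float64(0.1241), np.float64(0.0177)), (np.float64(0.1231), np.float64(-0.0189)), (np.float64(-0.1243), np.float64(-0.0181)), (np.float64(-0.1229), np.float64(0.0192))]
sticker [0.5421005  0.08252012] tincentre edges [0.5534769  0.08219606]
0.14866729338231344
0.09639116033505417
0.15738083544110731
0.16011665223438665
[[ 0.909  0.418 -0.001]
 [ 0.418 -0.909  0.001]
 [-0.    -0.002 -1.   ]]
tool delta to above sticker z.2 [ 0.52712616 -0.47294456  0.03869572]
mount [[ 0.001 -0.956 -0.295  0.076]
 [ 1.     0.001  0.     0.001]
 [-0.    -0.295  0.956 -0.147]
 [ 0.     0.     0.     1.   ]]
```

```bash
cat > go.py <<'E'
from h import *
import sys
# usage: go.py xb yb z : delta in tool axes to board-frame target
c=np.array([.588,-.0569]);a=.1605;x=np.array([np.cos(a),np.sin(a)]);y=np.array([-x[1],x[0]])
t=get_state();r=R.from_quat(t["eef_rot"]);p=np.array(t["tool_pos"])
print("clk",t["clock"],"board xy",((p[:2]-c)@x).round(4),((p[:2]-c)@y).round(4),"z",p[2].round(4),"F",np.round(t["contact_force"],2))
if len(sys.argv)>3:
    X,Y,Z=map(float,sys.argv[1:4])
    print("delta",r.inv().apply(np.r_[c+X*x+Y*y,Z]-p).round(4),"rot",(r.inv()*R.from_matrix(np.c_[np.r_[y,0],np.r_[x,0],[0,0,-1]])).as_rotvec().round(4))
E
python3 -m jog '[[[0.055,-0.005,0,0,0,-0.094],[0.055,-0.005,0,0,0,-0.094],[0.055,-0.005,0,0,0,-0.094],[0.055,-0.005,0,0,0,-0.094],[0.055,-0.005,0,0,0,-0.094],[0.055,-0.005,0,0,0,-0.094],[0.055,-0.005,0,0,0,-0.094],[0.055,-0.005,0,0,0,-0.094],[0.055,-0.005,0,0,0,-0.094],[0.055,-0.005,0,0,0,-0.094],[0.055,-0.005,0,0,0,-0.094],[0.055,-0.005,0,0,0,-0.094]]]' 0.055 20
python3 go.py -0.02 0.158 0.15
```

```text
clock: 1.65
tool_pos: [0.5801, -0.0248, 0.2385]
eef_rot: [0.71, 0.704, 0.0, 0.0]
contact_force: [0.8, 0.2, -0.8]
opening: 0.622
finger_force: 0.0
clk 1.65 board xy -0.0026 0.033 z 0.2385 F [ 0.8   0.16 -0.83]
delta [ 0.1203 -0.0382  0.0885] rot [ 1.000e-04 -0.000e+00 -1.696e-01]
```

```bash
python3 -m jog '[[[0.04,-0.013,0.01,0,0,0],[0.04,-0.013,0.02,0,0,0],[0.04,-0.012,0.03,0,0,0],[0,0,0.01,0,0,-0.085],[0,0,0.01,0,0,-0.085],[0,0,0,0,0,0],[0,0,0,0,0,0]]]' >/dev/null
python3 go.py -0.02 0.158 0.104
python3 - <<'E'
from h import *
import pickle
t=get_state();s=snapshot("wrist");cv2.imwrite("pics/w1.png",s["frame"][:,:,::-1])
s=snapshot("top");f=s["frame"][140:280,265:435,::-1]
cv2.imwrite("pics/t1.png",cv2.resize(f,None,fx=3,fy=3))
E
```

```text
clk 2.525 board xy -0.0197 0.1559 z 0.159 F [0.31 0.15 0.39]
delta [ 0.0021 -0.0003  0.055 ] rot [ 0.0004 -0.     -0.0042]
```

View pics/w1.png

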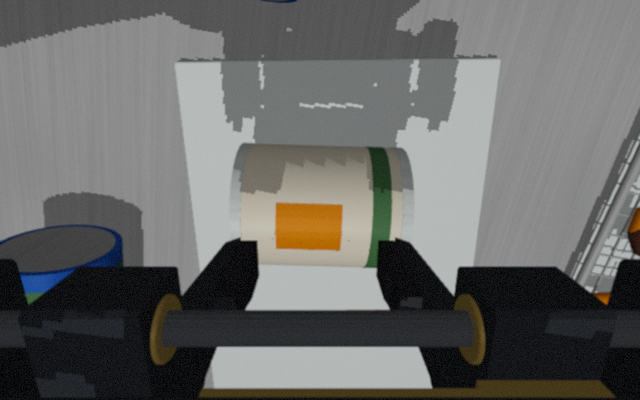

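The wrist view shows the cream tin between and ahead of the two fingertips, well centred along its axis (ends at columns 235 and 412, fingertips about 245 and 392). The sticker is at (309,227).

```bash
cat > wr.py <<'E'
from h import *
c=np.array([.588,-.0569]);a=.1605;x=np.array([np.cos(a),np.sin(a)]);y=np.array([-x[1],x[0]])
def wpts(s,t,uv,z):
    M=np.array(s["mount"]);r=R.from_quat(t["eef_rot"])
    q=dict(s);q["xyz"]=r.apply(M[:3,3])+t["tool_pos"];q["orientation"]=(r*R.from_matrix(M[:3,:3])).as_matrix()
    p=px2w(q,uv,z)[:,:2]-c;return np.c_[p@x,p@y].round(4)
E
python3 - <<'E'
from wr import *
t=get_state();s=snapshot("wrist")
print(wpts(s,t,[(309,227)],.1),"ends mid",wpts(s,t,[(235,190),(412,190)],.07),"board far corners",wpts(s,t,[(177,62),(499,57)],.01))
E
```

```text
[[-0.0247  0.1455]] ends mid [[-0.0775  0.1613]
 [ 0.0475  0.1609]] board far corners [[-0.1306  0.2499]
 [ 0.1248  0.2527]]
```

```bash
python3 -m jog '[[[0.002,0.003,0.027,0,0,0],[0,0,0.027,0,0,0],[0,0,0,0,0,0],[0,0,0,0,0,0]]]' >/dev/null
python3 go.py; python3 -m jog '[[[0,0,0.003,0,0,0],[0,0,0,0,0,0]]]'>/dev/null;python3 go.py;python3 -m jog '[[[0,0,0.002,0,0,0],[0,0,0,0,0,0]]]'>/dev/null;python3 go.py
```

```text
clk 3.175 board xy -0.0163 0.1582 z 0.1056 F [ 0.19  0.07 -0.49]
clk 3.425 board xy -0.0166 0.158 z 0.1023 F [-0.15 -0.81  0.42]
clk 3.675 board xy -0.0166 0.1582 z 0.1003 F [-0.9  -0.42  3.93]
```

```bash
python3 -m jog '[[[-0.008,0,0.0007,0,0,0],[-0.014,0,0,0,0,0],[-0.016,0,0,0,0,0],[-0.016,0,0,0,0,0]]]'; python3 go.py; python3 -m jog '[[[-0.016,0,-0.012,0,0,0],[0,0,-0.02,0,0,0],[0,0,-0.02,0,0,0],[0.045,0,0,0,0,0],[0,0,0,0,0,0],[0,0,0,0,0,0]]]'>/dev/null; python3 go.py
python3 - <<'E'
from h import *
s=snapshot("wrist");cv2.imwrite("pics/w2.png",s["frame"][:,:,::-1])
E
```

```text
clock: 4.18
tool_pos: [0.5536, 0.0424, 0.0999]
eef_rot: [0.649, 0.761, -0.001, -0.0]
contact_force: [-2.8, -1.4, 6.0]
opening: 0.625
finger_force: 2.8
clk 4.175 board xy -0.0181 0.1035 z 0.0999 F [-2.83 -1.4   5.98]
clk 4.925 board xy -0.0173 0.1324 z 0.1507 F [-0.37 -0.15 -0.61]
```

View pics/w2.png

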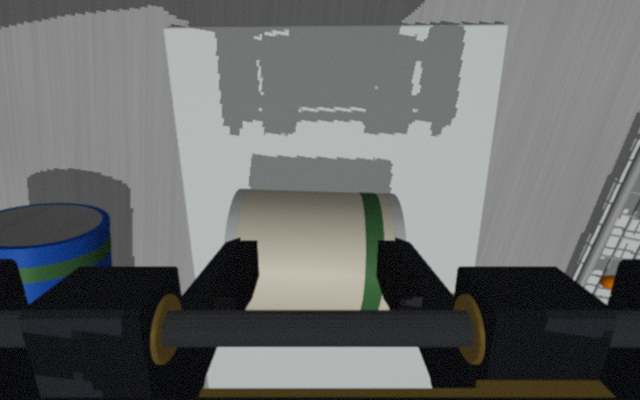

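The tin rolled in line. Its silhouette edges are now at rows 190 and 312 (145 and 267 before), and the sticker has turned out of view.

```bash
cat >> wr.py <<'E'
def tin_y(s,t,rt,rb,col=318):
    M=np.array(s["mount"]);r=R.from_quat(t["eef_rot"]);C=r.apply(M[:3,3])+t["tool_pos"]
    cy=(C[:2]-c)@y
    g=wpts(s,t,[(col,rt),(col,rb)],.055)[:,1]-cy
    h=C[2]-.055;A=np.arctan2(g,h);return round(cy+h*np.tan(A.mean()),4),"R",round(np.hypot(h,h*np.tan(A.mean()))*np.sin(abs(A[0]-A[1])/2),4)
E
python3 - <<'E'
from wr import *
t=get_state();s=snapshot("wrist")
print(tin_y(s,t,190,312), "ends x",wpts(s,t,[(228,250),(405,250)],.07))
E
python3 go.py
```

```text
(np.float64(0.0876), 'R', np.float64(0.0454)) ends x [[-0.0816  0.0946]
 [ 0.0456  0.0944]]
clk 5.025 board xy -0.0172 0.1316 z 0.1507 F [ 0.86 -0.74 -0.49]
```

```bash
python3 -m jog '[[[-0.03,0,0.02,0,0,0],[0,0,0.02,0,0,0],[0,0,0.007,0,0,0],[0,0,0.003,0,0,0],[0,0,0.0005,0,0,0]]]'>/dev/null; python3 go.py; python3 -m jog '[[[-0.008,0,0.0005,0,0,0],[-0.014,0,0,0,0,0],[-0.016,0,0,0,0,0],[-0.016,0,0,0,0,0]]]'; python3 -m jog '[[[-0.016,0,-0.012,0,0,0],[0,0,-0.02,0,0,0],[0,0,-0.02,0,0,0],[0.045,0,0,0,0,0],[0,0,0,0,0,0],[0,0,0,0,0,0]]]'>/dev/null; python3 go.py
python3 - <<'E'
from h import *
s=snapshot("wrist");cv2.imwrite("pics/w3.png",s["frame"][:,:,::-1])
E
```

```text
clk 5.65 board xy -0.0167 0.1034 z 0.1009 F [0.09 0.53 0.18]
clock: 6.15
tool_pos: [0.5634, -0.0132, 0.1001]
eef_rot: [0.65, 0.76, -0.0, 0.0]
contact_force: [-0.3, 0.6, -0.8]
opening: 0.625
finger_force: 0.0
clk 6.9 board xy -0.0173 0.0767 z 0.1518 F [ 0.31 -1.42 -1.07]
```

View pics/w3.png

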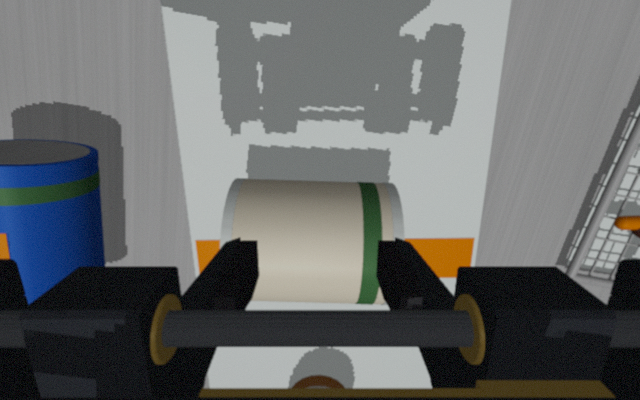

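The tin's silhouette edges are now at rows 180 and 303. The band shows at both ends, at rows 238–278.

```bash
python3 - <<'E'
from wr import *
t=get_state();s=snapshot("wrist")
print(tin_y(s,t,180,303), "ends x",wpts(s,t,[(222,240),(403,240)],.07),"band",wpts(s,t,[(207,240),(207,275),(440,238),(440,277)],.01))
E
python3 go.py
```

```text
(np.float64(0.0393), 'R', np.float64(0.0457)) ends x [[-0.0856  0.0465]
 [ 0.0438  0.0461]] band [[-0.1172  0.019 ]
 [-0.1206 -0.0167]
 [ 0.0928  0.0203]
 [ 0.0968 -0.0193]]
clk 7.0 board xy -0.0174 0.0762 z 0.1517 F [ 0.11 -0.48 -0.17]
```

```bash
python3 -m jog '[[[-0.025,0,0.02,0,0,0],[0,0,0.02,0,0,0],[0,0,0.007,0,0,0],[0,0,0.004,0,0,0],[0,0,0.0005,0,0,0]]]'>/dev/null; python3 go.py; python3 -m jog '[[[-0.007,0,0.0003,0,0,0],[-0.012,0,0,0,0,0],[-0.013,0,0,0,0,0],[-0.013,0,0,0,0,0]]]'; python3 -m jog '[[[-0.013,0,-0.012,0,0,0],[0,0,-0.02,0,0,0],[0,0,-0.02,0,0,0],[0.045,0,0,0,0,0],[0,0,0,0,0,0],[0,0,0,0,0,0]]]'>/dev/null; python3 go.py
python3 - <<'E'
from h import *
s=snapshot("wrist");cv2.imwrite("pics/w4.png",s["frame"][:,:,::-1])
E
```

```text
clk 7.625 board xy -0.0171 0.0528 z 0.1006 F [-0.36 -1.04 -0.73]
clock: 8.12
tool_pos: [0.5698, -0.0533, 0.1002]
eef_rot: [0.649, 0.76, -0.0, 0.0]
contact_force: [-0.3, -0.0, -0.1]
opening: 0.623
finger_force: 0.0
clk 8.875 board xy -0.0172 0.0391 z 0.1527 F [-0.   -0.01  0.91]
```

View pics/w4.png

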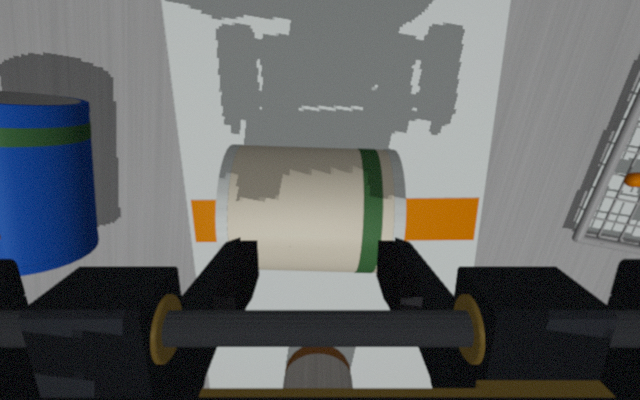

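The silhouette edges are at rows 147 and 271, and the band is at rows 198–241.

```bash
python3 - <<'E'
from wr import *
t=get_state();s=snapshot("wrist")
print(tin_y(s,t,147,271), "ends x",wpts(s,t,[(217,205),(406,205)],.07),"band",wpts(s,t,[(207,200),(207,241),(440,198),(440,239)],.01))
E
python3 go.py
```

```text
(np.float64(0.0269), 'R', np.float64(0.0453)) ends x [[-0.0869  0.035 ]
 [ 0.0444  0.0347]] band [[-0.1136  0.019 ]
 [-0.1173 -0.02  ]
 [ 0.0895  0.0203]
 [ 0.0934 -0.0186]]
clk 8.975 board xy -0.0174 0.0384 z 0.1523 F [-0.05 -0.33  0.23]
```

```bash
python3 -m jog '[[[0.002,0,0.02,0,0,0],[0,0,0.02,0,0,0],[0,0,0.009,0,0,0],[0,0,0.003,0,0,0],[0,0,0,0,0,0],[0,0,0.0007,0,0,0],[0,0,0,0,0,0]]]'>/dev/null; python3 go.py
```

```text
clk 9.85 board xy -0.0167 0.042 z 0.1002 F [0.17 0.19 4.29]
```

```bash
python3 -m jog '[[[-0.008,0,0.0004,0,0,0],[-0.008,0,0,0,0,0],[-0.008,0,0,0,0,0],[-0.008,0,0,0,0,0],[-0.008,0,0,0,0,0],[-0.008,0,0,0,0,0],[0,0,0,0,0,0],[0,0,-0.005,0,0,0],[0,0,-0.02,0,0,0],[0,0,-0.025,0,0,0],[0.025,0,0,0,0,0],[0,0,0,0,0,0]]]'; python3 go.py
python3 - <<'E'
from h import *
s=snapshot("wrist");cv2.imwrite("pics/w5.png",s["frame"][:,:,::-1])
E
```

```text
clock: 11.35
tool_pos: [0.568, -0.0387, 0.1495]
eef_rot: [0.648, 0.762, 0.001, -0.0]
contact_force: [0.2, -0.2, 0.2]
opening: 0.624
finger_force: 0.0
clk 11.35 board xy -0.0168 0.0212 z 0.1495 F [ 0.21 -0.17  0.18]
```

View pics/w5.png

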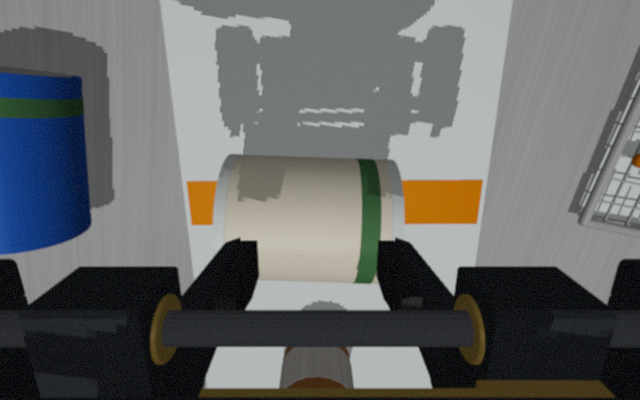

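The silhouette edges are at rows 156 and 282, and the band is at rows 181–224.

```bash
python3 - <<'E'
from wr import *
t=get_state();s=snapshot("wrist")
print(tin_y(s,t,156,282), "ends x",wpts(s,t,[(213,215),(404,215)],.07),"band",wpts(s,t,[(207,181),(207,224),(440,180),(440,223)],.01))
E
python3 -m jog '[[[0,0,-0.04,0,0,0],[0,0,-0.04,0,0,0],[0,0,-0.02,0,0,0],[0,0,0,0,0,0],[0,0,0,0,0,0],[0,0,0,0,0,0],[0,0,0,0,0,0]]]'
python3 - <<'E'
from h import *
s=snapshot("wrist");cv2.imwrite("pics/w6.png",s["frame"][:,:,::-1])
E
```

```text
(np.float64(0.0015), 'R', np.float64(0.0457)) ends x [[-0.0892  0.0096]
 [ 0.0428  0.0097]] band [[-0.1107  0.0178]
 [-0.1144 -0.0214]
 [ 0.0867  0.0187]
 [ 0.0908 -0.0204]]
clock: 12.32
tool_pos: [0.5675, -0.0409, 0.2482]
eef_rot: [0.649, 0.761, -0.001, -0.001]
contact_force: [-0.2, -0.6, 0.3]
opening: 0.625
finger_force: 0.0
```

View pics/w6.png

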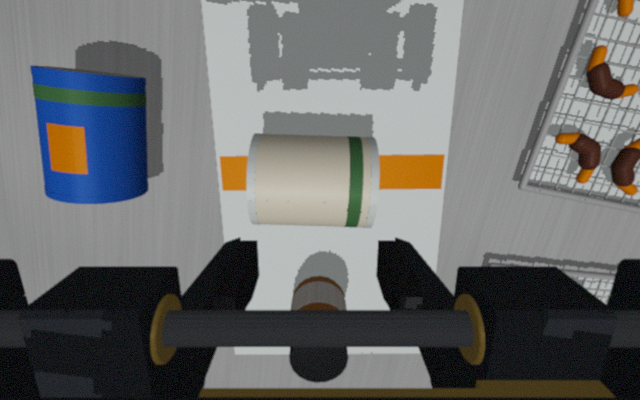

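The tin lies over the band, about 2–3 mm from its middle line and parallel to it. The arm is clear and the jar has not moved, so I'm handing in.

```bash
python3 -c "
from plant import *
print(finish_job())"
```

```text
the job is handed in; nothing more can be done
None
```

I rolled the tin onto the orange band with fingertips on its top only; it rests about 2–3 mm from the band's middle line by my measurement, the arm is clear, and the job is handed in (no verdict was returned).

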